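# Load the vial tray into the sampler bay and prime the wash dispenser

## Robot

A 6-joint arm with a two-finger parallel gripper is mounted at the origin on the work surface. World frame = base frame: x ahead of the robot, y to its left, z up, the work surface at z = 0. Lengths are in mm, angles in degrees, forces in N, time in s.
With the tool pointing down it reaches from about 350 to 850 mm from the base axis. Payload 8.1 kg.
Tool frame: the origin (TCP) lies midway between the tips of the shut fingers; the grasp point (between the pads) lies 19 mm behind it; z points along the fingers, y is the line along which they close (so a half turn about z gives the same grasp; the last joint's range is limited). The gripper opens to 85 mm and grips with 20 to 120 N. Pads are 22 mm wide; open, the fingers measure 114 mm over their backs; the gripper's body (76 mm by 85 mm) begins 54 mm behind the grasp point. The pads swing forward as they close: fully open they stand 13 mm farther back than shut.
Start: joints at [-71.585, 7.471, 85.268, -0, 87.261, -4.893], TCP at [237.423, -551.031, 231.292] pointing down, gripper open.
Joint ranges: [-169.43, 169.43], [-51.17, 129.36], [1.28, 143.12], [-76.62, 256.62], [0, 156.53], [-152.29, 152.29]. Speed limits (degrees/s): [136.94, 136.94, 159.86, 180, 180, 180].

## Interface

Orientations are given as [roll, pitch, yaw] about the fixed x, y, z axes, in that order (R = Rz(yaw) Ry(pitch) Rx(roll)).
In Python, from bench import sense, snapshot, order, finder gives the robot as it stands.
- The arm moves only by the tool send_rows, never from a script. Its argument "steps" is a list of rows, each a list of 2 entries, a list of its own where there are three numbers: the shift along the world's x, y, z in units of 30 mm (1.0 is 30 mm), then the turn, a rotation vector about the world's x, y, z in rad. In form: [[[dx, dy, dz], [wx, wy, wz]], ...]. A call has 1 to 10 rows; each row is the pose to reach, as a shift and turn from the pose commanded when the call began; what a row does not reach only later rows make up. A row lasts 1/8 s, in which the tool goes at most 62.5 mm and 10.7 degrees, less where a joint would pass 70% of its speed; a pose out of reach is approached as far as the arm can. A call with a gripper value outside its range is refused whole. "fingers" is the closure, from 0 (fully open) to 1 (shut), set as the call begins (left out, the last holds). The fingers move at their own pace and stop on an object; "squeeze" is the grip in N (left out, the last holds). Time passes only in rows, so rows that repeat a pose let the fingers close. It gives the time, the measured TCP pose, the force, the opening and the grip force at its end, in the units of the state.
- sense(): the state, without advancing time (a new reading comes with each control period).
- snapshot(name): name is "scene" or "top" or "wrist"; returns a dict with "img" (400x640x3 uint8, red, green, blue), "K" (3x3 intrinsics, pixels), "pose" (4x4, takes a point from camera to world coordinates). Camera axes: x right, y up, looking along -z (the intrinsics and any distortion apply to the point x, -y, -z); pixel columns grow to the right and rows downward; lengths in mm; the calibration is good to about 2 mm. A picture is of the moment at which its call begins. There is no depth.
- order.hand_in(): hands the job in; it is judged then, once.
Trained networks look in the newest picture that a camera, given by its name, has taken for a name from the list of things; names that differ only in an ending like _2 or _b are one class to them, and where a whole thing is asked for, a point or a joint stands for the part that bears it (a point fixed in the world has none). Each returns a list of dicts, best first, with "confidence" (0 to 1); they miss things now and then, are a little off and sometimes report something else, mostly with a low value. They report only what shows in the picture. A call takes as long as a camera call.
- finder.find_in(label, camera): "box" ([left, top, width, height] as shares, 0 to 1, of the picture: columns of its width, rows of its height, round what is visible of it).
- finder.trace(label, camera): "mask" (400x640 bool, what is visible of it) and "box" ([left, top, width, height] as shares, 0 to 1, of the picture: columns of its width, rows of its height, round what is visible of it).
- finder.pinpoint(label, camera): "at" ([column, row] as shares, 0 to 1, of the picture: columns of its width, rows of its height: a listed point, or the origin of a listed thing).
The state is a dict: "time": time; "joint_pos": joint angles; "qd": joint speeds; "joint_efforts": joint torques, N m; "tool_pos": TCP position; "tcp_rot": TCP orientation; "ft_force": force on the tool from outside, world axes, zero at the start; "wrist_torque": the same for the moment, N m; "finger_gap": finger opening in mm; "grip_force": force on a finger pad.
Only numpy, scipy, OpenCV 4.12 (cv2) and the standard library are available. Lean on these libraries where they do the work, as an engineer would, in place of code of your own. Each camera call takes 0.05 s, during which the arm holds its last target. There are 200 camera calls.

## Task

Load the vial tray into the sampler bay: without tipping it steeply, tuck its blue tongue under the bay's orange lip, then lower the opposite end gently, without dropping it, until the tray lies flat and fully down between the bay's walls, and let go of it. Then push the red sprung cap of the wash dispenser most of the way down and let it spring back up. Leave everything else on the bench where it stands.

Things in the scene. Friction and masses are not known exactly. Their poses are not given: they have to be found in the camera images.
- tray: Loose grey vial tray, 0.3 kg, starts flat on the bench left or right of the bay; origin: centre of its 150 x 96 mm footprint, on the underside; x from the tongue end to the other end, z up. Grey body 16 mm thick, x -55 to +75 mm. Blue tongue 6 mm thick, 80 mm wide, level with the underside, out to x = -75. Vial caps fixed in it rise to 23 mm above the underside, 17 mm and more off the middle line.
- tray_grip (a point): Pinch point of the tray's black upright fin handle, 49 mm above the underside, at x = +8 mm, y = 0 of the tray (its centre of mass is below); axes as the tray's. The fin is 70 mm long (tray x), 12 mm thick (tray y), its top 64 mm above the underside; pinch it across y from above.
- tray_tongue (a point): Middle of the tip of the tray's blue tongue, on its underside (x = -75 mm, y = 0 of the tray); axes as the tray's.
- bay: Fixed grey and white sampler bay, about 175 x 128 mm; origin under its centre on the bench; x points from its orange lip (robot side) to its far wall, z up. Floor 20 mm above the bench. Side guides along x with inner faces at y = +-52 mm, from x -58 to +82 mm, 10 mm high above the floor, their tops flared outwards up to 21 mm above the floor.
- bay_seat (a point): Centre of the bay's floor, 20 mm above the bench, where the tray's origin belongs, tray x along bay x; axes as the bay's. Wall faces at x = -77.5 mm (under the lip) and +77.5 mm (far wall, 10 mm thick, 12 mm high). The tray is longer than the opening from lip to far wall: it goes in only tongue end low, other end raised 5 to 20 degrees, then lowered.
- bay_lip (a point): Middle of the lower free edge of the bay's orange retaining lip, at x = -65.5 mm of bay_seat, 13 mm above the bay's floor; axes as the bay's. The lip runs along bay y (128 mm), is 5 mm thick and overhangs the rear wall face by 12 mm.
- cap_top (a point): Centre of the top of the dispenser's red press cap, a disc 38 mm across, 140 mm above the bench when up; z up. The dispenser: a white bottle 58 mm across, fixed in a 76 mm grey block beyond the bay's far wall, its axis about 160 mm from bay_seat; a 9 mm thick spout, 3 to 19 mm below the cap's top, reaches 55 mm from the axis towards the bay.
- cap (a joint): Downward travel of the dispenser's cap in m: 0 up, 0.010 fully down; the spring needs about 2 N to start and 7 N at the bottom and lifts the cap again by itself.
- tip_box: Bystander: closed white box with a blue lid, 122 x 88 x 62 mm, origin under its centre, on the other side of the bay from the tray.
- bottle_clear: Bystander: clear bottle with a blue cap, 68 mm across, 150 mm tall, origin under its centre.
- bottle_amber: Bystander: amber bottle with a blue cap, 68 mm across, 150 mm tall, origin under its centre.
- beaker: Bystander: glass beaker, 68 mm across, 85 mm tall, origin under its centre.
- dish: Bystander: white dish, 90 mm across, 18 mm tall, origin under its centre.
- jar: Bystander: amber jar with a black lid, 60 mm across, 70 mm tall, origin under its centre.
- mouse: Bystander: round grey computer mouse, 60 mm across, 32 mm tall, origin under its centre.

How it is judged:
By the outcome, as a careful person would: the job done as asked, in the order asked, and still so for the second after the job is handed in, with the robot touching nothing.
It also fails if it takes over 58 s, if anything falls off the work surface, if the arm or the gripper's body presses on something with over 40 N, if the wrist force passes 120 N, or if a joint passes its speed limit or range.

## Working session

There is one attempt and no reset: what is moved stays moved. The work goes in short steps, Python scripts to look and compute and a tool call to move; the robot and the scene stay as the last step left them, time stands still between calls to the robot, and variables do not carry over. Pictures are saved under pics/ and viewed, at most 10 in all, crops included, and the job is handed in when it is done.

Besides the shell and the picture viewer there is one more tool, called in YAML: its name, and indented under it one key for each argument. send_rows: Moves the arm, as the interface text tells. Its arguments: {"type":"object","properties":{"steps":{"type":"array"},"fingers":{"type":"number"},"squeeze":{"type":"number"}},"required":["steps"]}

```bash
mkdir -p pics; cat > h.py <<'E'
import numpy as np, cv2
from bench import sense, snapshot, order, finder
def ray(s,uv):
    K=np.array(s["K"]);P=np.array(s["pose"])
    d=np.linalg.inv(K)@np.array([uv[0],uv[1],1.0]); d=np.array([d[0],-d[1],-d[2]])
    return P[:3,3],P[:3,:3]@d
def onz(s,uv,z):
    o,d=ray(s,uv); return o+d*(z-o[2])/d[2]
def proj(s,p):
    K=np.array(s["K"]);P=np.array(s["pose"])
    c=P[:3,:3].T@(np.array(p)-P[:3,3]); q=K@np.array([c[0],-c[1],-c[2]]); return q[:2]/q[2]
def save(s,n): cv2.imwrite(f"pics/{n}.png",s["img"][:,:,::-1])
E
python3 - <<'E'
from h import *
Z=dict(tray=0,tray_grip=49,tray_tongue=0,bay=0,bay_seat=20,bay_lip=33,cap_top=140,tip_box=0)
for c in("top","scene"):
    s=snapshot(c); save(s,c+"0"); print(c,s["pose"][:3,3].round(), [k for k in s])
    for n,z in Z.items():
        for r in finder.pinpoint(n,c)[:2]:
            uv=np.array(r["at"])*[640,400]; print(n,round(r["confidence"],2),uv.round(1),onz(s,uv,z).round(1))
E
```

```text
top [ 364.   -5. 1158.] ['img', 'K', 'pose']
tray 0.66 [197.8 214.2] [528.2 302.9   0. ]
tray_grip 0.78 [193.2 200.6] [555.9 303.1  49. ]
tray_tongue 0.59 [194.4 236.5] [469.6 308.9   0. ]
bay 0.69 [334.2 240.9] [458.4 -54.4   0. ]
bay 0.24 [236.6 131.5] [754.7 208.4   0. ]
bay_seat 0.89 [334.9 239. ] [461.6 -55.3  20. ]
bay_seat 0.51 [239.3 129. ] [754.9 197.8  20. ]
bay_lip 0.66 [334.4 265.3] [394.8 -53.   33. ]
cap_top 0.82 [315.6 166.8] [621.   -5.8 140. ]
cap_top 0.3 [408.8 300.6] [ 314.  -214.1  140. ]
tip_box 0.9 [421.3 228.5] [ 490.9 -282.1    0. ]
scene [993. 270. 981.] ['img', 'K', 'pose']
tray 0.96 [442.  291.8] [533.  303.6   0. ]
tray_grip 0.6 [443.3 287.2] [544.5 300.   49. ]
tray_grip 0.27 [457.2 269.3] [488.  308.7  49. ]
tray_tongue 0.68 [454.9 268.1] [461.5 304.8   0. ]
bay 0.69 [332.5 198.9] [454.2 -47.5   0. ]
bay_seat 0.96 [331.3 192.9] [451.1 -53.4  20. ]
bay_lip 0.77 [340.5 174.8] [396.9 -59.3  33. ]
bay_lip 0.32 [300.5 133.5] [ 336.3 -228.9   33. ]
cap_top 0.84 [307.5 222. ] [611.4 -16.1 140. ]
cap_top 0.19 [301.7 132. ] [ 404.7 -172.8  140. ]
tip_box 0.7 [252.8 169.1] [ 490.8 -284.     0. ]
```

```bash
python3 -c "
import cv2
for n in ('top0','scene0'):
    a=cv2.imread(f'pics/{n}.png'); cv2.imwrite(f'pics/{n}b.png',cv2.resize(a[90:370,120:520],(800,560),interpolation=cv2.INTER_CUBIC))
"
```

```text
(no output)
```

View pics/top0b.png

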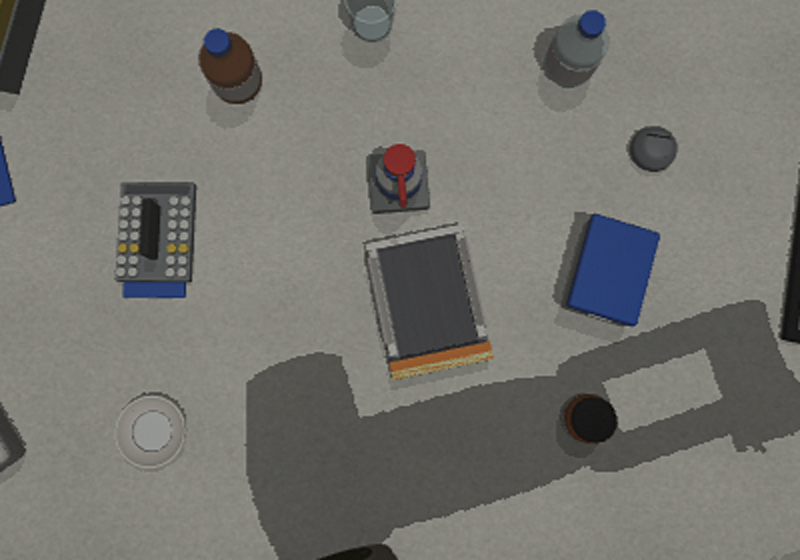

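View pics/scene0b.png

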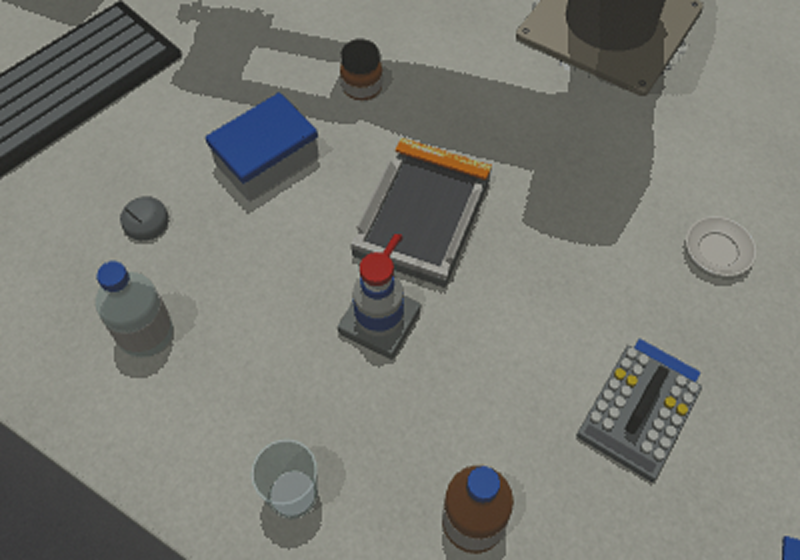

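The top view shows the tray at crop (155,235), with its tongue towards the robot. The bay is at (425,295), turned about 10°, with its lip on the robot side. The red cap is at (400,158) and its spout points at the bay. The scene view agrees. Next I'll get the tool orientation and move the wrist camera closer.

```bash
python3 - <<'E'
from h import *
s=sense(); print(s)
w=snapshot("wrist"); print(w["K"],w["pose"].round(3))
E
```

```text
{'time': 0.9, 'joint_pos': array([-7.15853013e+01,  7.47161978e+00,  8.52663135e+01,  1.33741265e-03,
        8.72606383e+01, -4.89211269e+00]), 'qd': array([-0.06698237,  0.04956956,  0.0361486 , -0.03608208,  0.1372052 ,
       -0.01049949]), 'joint_efforts': array([-1.11001732e-04, -5.69310880e+01, -5.00869274e+01, -3.14553317e-04,
        9.16651588e-04,  1.51725783e-05]), 'tool_pos': array([ 237.43661997, -551.0425211 ,  231.30175368]), 'tcp_rot': array([ 1.79998463e+02, -1.20920586e-03,  2.33067475e+01]), 'ft_force': array([-0.82994239, -0.26622131, -0.14339756]), 'wrist_torque': array([ 0.03138906, -0.01382745,  0.01077812]), 'grip_force': 0.0, 'finger_gap': 85.51160609301567}
[[293.56047751   0.         319.83201559]
 [  0.         293.56047751 196.98257022]
 [  0.           0.           1.        ]] [[ 3.96000e-01  8.81000e-01  2.60000e-01  3.03902e+02]
 [-9.18000e-01  3.79000e-01  1.13000e-01 -5.22783e+02]
 [ 1.00000e-03 -2.84000e-01  9.59000e-01  3.74360e+02]
 [ 0.00000e+00  0.00000e+00  0.00000e+00  1.00000e+00]]
```

send_rows:
  steps:
    - [[8.1,16.5,0],[0,0,-0.23]]
    - [[8.1,16.5,0],[0,0,-0.23]]
    - [[8.1,16.5,0],[0,0,-0.23]]
    - [[8.1,16.5,0],[0,0,-0.23]]
    - [[8.1,16.5,0],[0,0,-0.23]]
    - [[8.1,16.5,0],[0,0,-0.23]]
    - [[8.1,16.5,0],[0,0,-0.23]]
    - [[8.1,16.5,0],[0,0,-0.23]]
    - [[8.1,16.5,0],[0,0,-0.23]]
    - [[8.1,16.5,0],[0,0,-0.23]]

```text
time: 2.2
tool_pos: [481.4, -52.8, 231.4]
tcp_rot: [-180.0, -0.0, 10.4]
ft_force: [-0.8, 0.3, 0.7]
finger_gap: 85.5
grip_force: 0.0
```

```bash
python3 - <<'E'
from h import *
s=snapshot("wrist"); save(s,"w1"); t=sense(); print(t["time"],t["tool_pos"],t["tcp_rot"],t["qd"].round(1))
for n,z in dict(bay=0,bay_seat=20,bay_lip=33,cap_top=140).items():
    for r in finder.pinpoint(n,"wrist")[:2]:
        uv=np.array(r["at"])*[640,400]; print(n,round(r["confidence"],2),uv.round(1),onz(s,uv,z).round(1))
np.savez("w1.npz",K=s["K"],pose=s["pose"],img=s["img"])
E
```

```text
2.25 [480.75552333 -54.49183313 231.27046508] [1.79997014e+02 1.04831564e-02 1.03416016e+01] [-3.1 -0.6  0.6 -0.6  0.  -1. ]
bay 0.71 [317.3 187. ] [456.6 -54.3   0. ]
bay_seat 0.79 [314.7 188.8] [458.8 -50.8  20. ]
bay_seat 0.71 [317.2 241.7] [388.5 -66.7  20. ]
bay_lip 0.91 [317.  239.5] [397.4 -65.   33. ]
cap_top 0.67 [300.1   8.3] [617.3 -14.1 140. ]
```

View pics/w1.png

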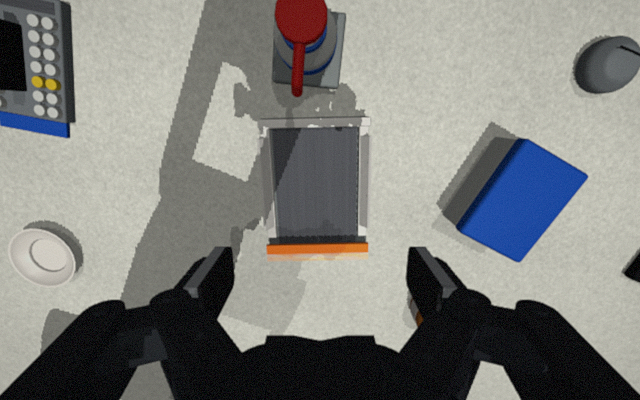

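The bay sits in the middle of the picture, nearly upright: the lip runs along row 244, columns 268–367, and the far wall is near row 122. I'll fit the bay's pose from the orange lip, then go to the tray.

```bash
cat > bayfit.py <<'E'
from h import *
from scipy.optimize import minimize
def orange(s):
    h=cv2.cvtColor(s["img"],cv2.COLOR_RGB2HSV); m=cv2.inRange(h,(7,140,90),(22,255,255))
    n,l,st,c=cv2.connectedComponentsWithStats(m); return (l==1+np.argmax(st[1:,4])).astype(np.uint8)
def boxmask(s,c,yaw,xs,ys,zs,U=4):
    a=np.radians(yaw);X=np.array([np.cos(a),np.sin(a),0]);Y=np.array([-X[1],X[0],0])
    P=[proj(s,np.array([*c,0])+x*X+y*Y+[0,0,z]) for x in xs for y in ys for z in zs]
    m=np.zeros((400*U,640*U),np.uint8); cv2.fillConvexPoly(m,cv2.convexHull(((np.array(P)+.5)*U-.5).round().astype(np.int32)),1)
    return cv2.resize(m.astype(np.float32),(640,400),interpolation=cv2.INTER_AREA)
if __name__=="__main__":
    s=dict(np.load("w1.npz"))
    m=orange(s); print(m.sum(),cv2.boundingRect(m))
    f=lambda p:np.abs(boxmask(s,p[:2],p[2],(-p[3],-65.5),(-64,64),(33,38))-m).sum()
    r=min((minimize(f,(457+d,-54,y0,82),method="Nelder-Mead",options=dict(initial_simplex=np.array([[457+d,-54,y0,82],[461+d,-54,y0,82],[457+d,-50,y0,82],[457+d,-54,y0+3,82],[457+d,-54,y0,88]]))) for d in(-3,0,3) for y0 in(9,12)),key=lambda r:r.fun)
    print(r.x,r.fun)
    o=cv2.resize(s["img"][:,:,::-1][90:270,220:420],(800,720),interpolation=cv2.INTER_CUBIC)
    x,y,w=r.x[:3]; a=np.radians(w);X=np.array([np.cos(a),np.sin(a),0]);Y=np.array([-X[1],X[0],0]);C=np.array([x,y,0])
    q=lambda bx,by,z:tuple(((proj(s,C+bx*X+by*Y+[0,0,z])-[220,90]+.5)*4).astype(int))
    for A,B in [((-65.5,-64,38),(-65.5,64,38)),((77.5,-64,32),(77.5,64,32)),((77.5,-52,20),(77.5,52,20)),((-58,52,20),(77,52,20)),((-58,-52,20),(77,-52,20)),((-58,52,30),(77,52,30)),((-58,-52,30),(77,-52,30))]:
        cv2.line(o,q(*A),q(*B),(0,255,0),1)
    cv2.imwrite("pics/bay_ov.png",cv2.resize(o,(666,600)))
E
python3 bayfit.py
```

```text
956 (267, 243, 101, 12)
[455.81159222 -52.14117622  11.96515115  75.62297003] 62.25
```

View pics/bay_ov.png

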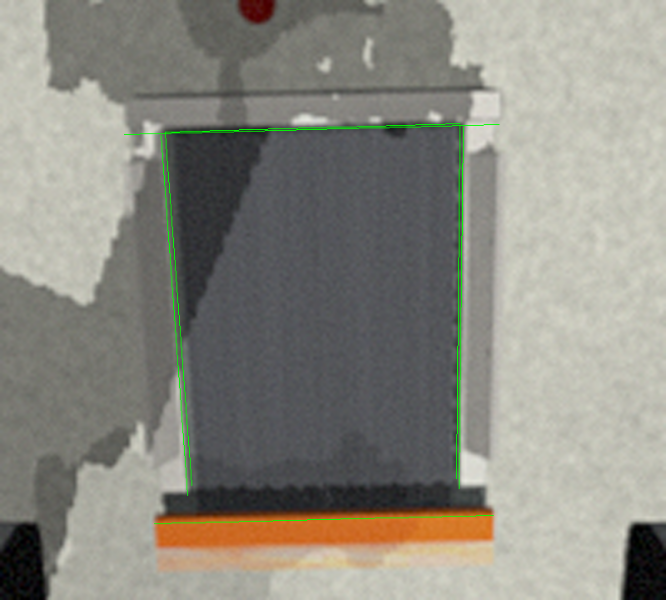

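send_rows:
  steps:
    - [[1.3,6,0],[0,0,-0.17]]
    - [[2.6,12,0],[0,0,-0.17]]
    - [[2.6,12,0],[0,0,-0.17]]
    - [[2.6,12,0],[0,0,-0.17]]
    - [[2.6,12,0],[0,0,-0.17]]
    - [[2.6,12,0],[0,0,-0.17]]
    - [[2.6,12,0],[0,0,-0.17]]
    - [[2.6,12,0],[0,0,-0.17]]
    - [[2.6,12,0],[0,0,-0.17]]

```text
time: 3.58
tool_pos: [558.9, 302.1, 231.7]
tcp_rot: [180.0, -0.0, 0.3]
ft_force: [-0.2, -0.5, 0.1]
finger_gap: 85.5
grip_force: 0.0
```

The overlay fits: the far wall, the guides and the lip all match, so the bay is at about (456, −52) with yaw 12°. Now the tray.

```bash
python3 - <<'E'
from h import *
from scipy.optimize import minimize
from bayfit import boxmask
s=snapshot("wrist"); save(s,"w2"); t=sense(); print(t["time"],t["tool_pos"],t["tcp_rot"])
np.savez("w2.npz",K=s["K"],pose=s["pose"],img=s["img"])
for n,z in dict(tray=0,tray_grip=49,tray_tongue=0).items():
    for r in finder.pinpoint(n,"wrist")[:2]:
        uv=np.array(r["at"])*[640,400]; print(n,round(r["confidence"],2),uv.round(1),onz(s,uv,z).round(1))
m=finder.trace("tray","wrist")[0]; print(m["confidence"]); m=m["mask"].astype(np.float32)
h=cv2.cvtColor(s["img"],cv2.COLOR_RGB2HSV); b=cv2.inRange(h,(105,120,40),(130,255,255))
n,l,st,c=cv2.connectedComponentsWithStats(b)
for i in range(1,n):
    if st[i,4]>150: print(st[i],c[i].round(1),onz(s,c[i],6).round(1))
def M(p):
    a=boxmask(s,p[:2],p[2],(-55,75),(-48,48),(0,16)); return np.maximum(a,boxmask(s,p[:2],p[2],(-75,-50),(-40,40),(0,6)))
f=lambda p:np.abs(M(p)-m).sum()
r=minimize(f,(540,303,0),method="Nelder-Mead",options=dict(initial_simplex=[[535,300,0],[543,300,0],[535,307,0],[535,300,4]])); print(r.x,r.fun)
p=r.x;o=s["img"][:,:,::-1].copy()
cs,_=cv2.findContours((M(p)>.5).astype(np.uint8),0,1); cv2.drawContours(o,cs,-1,(0,255,0),1)
a=np.radians(p[2]);X=np.array([np.cos(a),np.sin(a),0]);Y=np.array([-X[1],X[0],0])
for y in(-6,6):
    cv2.line(o,*[tuple(proj(s,np.array([p[0],p[1],64])+x*X+y*Y).round().astype(int)) for x in(-27,43)],(0,0,255),1)
cv2.imwrite("pics/w2ov.png",cv2.resize(o[90:290,200:440],(720,600),interpolation=cv2.INTER_NEAREST))
E
```

```text
3.625 [558.88994874 302.24497428 231.88044364] [-1.79995491e+02 -4.10645990e-02  2.59103751e-01]
tray 0.91 [318.9 185.1] [536.9 302.7   0. ]
tray_grip 0.84 [320.4 188.6] [545.  300.9  49. ]
tray_tongue 0.66 [321.5 237.2] [462.4 298.9   0. ]Traceback (most recent call last):
  File "<stdin>", line 9, in <module>
IndexError: list index out of range
```

```bash
python3 - <<'E'
from h import *
from scipy.optimize import minimize
from bayfit import boxmask
s=dict(np.load("w2.npz"))
h=cv2.cvtColor(s["img"],cv2.COLOR_RGB2HSV); b=cv2.inRange(h,(105,120,40),(130,255,255))
n,l,st,c=cv2.connectedComponentsWithStats(b)
i=min(range(1,n),key=lambda i:np.hypot(*(c[i]-[321,233]))+1e4*(st[i,4]<150)); print(st[i],c[i])
m=(l==i).astype(np.float32)
def M(p): 
    return np.clip(boxmask(s,p[:2],p[2],(-75,-55),(-40,40),(0,6))-boxmask(s,p[:2],p[2],(-55,75),(-48,48),(0,16)),0,1)
f=lambda p:np.abs(M(p)-m).sum()
r=minimize(f,(537,302,0),method="Nelder-Mead",options=dict(initial_simplex=[[535,300,0],[541,300,0],[535,305,0],[535,300,4]])); print(r.x,r.fun)
p=r.x;o=cv2.resize(s["img"][:,:,::-1][90:290,200:440],(720,600),interpolation=cv2.INTER_NEAREST)
a=np.radians(p[2]);X=np.array([np.cos(a),np.sin(a),0]);Y=np.array([-X[1],X[0],0])
def L(A,B,c): cv2.line(o,*[tuple(((proj(s,np.array([p[0],p[1],q[2]])+q[0]*X+q[1]*Y)-[200,90]+.5)*3).round().astype(int)) for q in(A,B)],c,1)
for x in(-55,75): L((x,-48,16),(x,48,16),(0,255,0))
for y in(-48,48): L((-55,y,16),(75,y,16),(0,255,0))
L((-75,-40,0),(-75,40,0),(0,255,0))
for y in(-6,6): L((-27,y,64),(43,y,64),(0,0,255))
for x in(-27,43): L((x,-6,64),(x,6,64),(0,0,255))
cv2.imwrite("pics/w2ov.png",o)
E
```

```text
[291 227  58  11 626] [319.36741214 232.03194888]
[ 5.39873322e+02  3.00554808e+02 -4.33416527e-01] 32.375
```

View pics/w2ov.png

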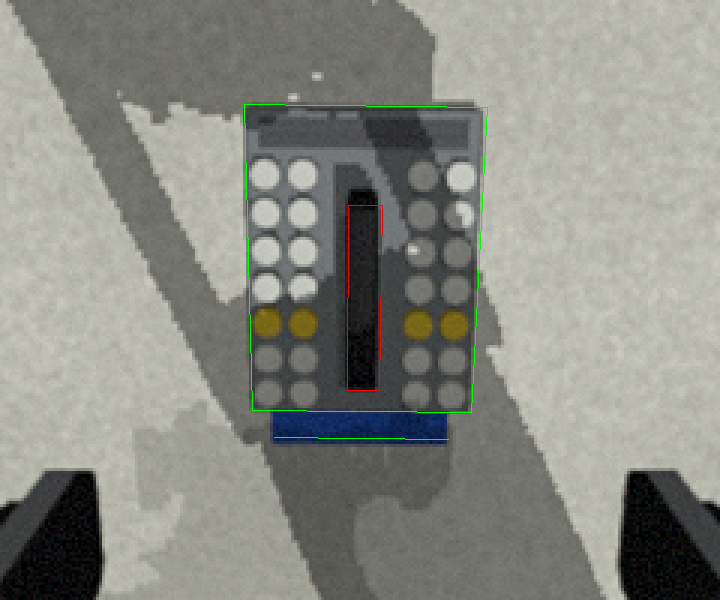

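The green outline matches the tray body, and the red outline matches the fin (columns 347–382). The tray is at about (540, 301) with yaw near 0, so the grip point is at (548, 301, 49). I'll descend and pinch it.

send_rows:
  steps:
    - [[-0.37,-0.04,-2],[0,0,0]]
    - [[-0.37,-0.04,-4],[0,0,0]]
    - [[-0.37,-0.04,-5.5],[0,0,0]]
    - [[-0.37,-0.04,-6.3],[0,0,0]]
    - [[-0.37,-0.04,-6.73],[0,0,0]]
    - [[-0.37,-0.04,-6.73],[0,0,0]]
  fingers: 0

```text
time: 4.58
tool_pos: [547.0, 302.5, 29.0]
tcp_rot: [180.0, 0.1, 0.4]
ft_force: [-0.1, 0.6, -0.4]
finger_gap: 85.5
grip_force: 0.0
```

send_rows:
  steps:
    - [[0,0,0],[0,0,0]]
    - [[0,0,0],[0,0,0]]
    - [[0,0,0],[0,0,0]]
    - [[0,0,0],[0,0,0]]
    - [[0,0,0],[0,0,0]]
    - [[0,0,0],[0,0,0]]
  fingers: 1
  squeeze: 60

```text
time: 5.32
tool_pos: [547.7, 302.9, 29.9]
tcp_rot: [-180.0, -0.0, 0.4]
ft_force: [-0.8, -0.4, 5.3]
finger_gap: 11.3
grip_force: 59.8
```

send_rows:
  steps:
    - [[0,0,0.8],[0,0,0]]
    - [[0,0,2],[0,0,0]]
    - [[-0.2,-1,2.7],[0,0,0.02]]
    - [[-0.5,-2.5,2.7],[0,0,0.05]]
    - [[-0.9,-4.2,2.7],[0,0,0.08]]
    - [[-1.3,-6,2.7],[0,0,0.11]]
    - [[-1.7,-8,2.7],[0,0,0.14]]
    - [[-2.1,-10,2.7],[0,0,0.17]]
    - [[-2.4,-11.2,2.7],[0,0,0.19]]
    - [[-2.5,-11.7,2.7],[0,0,0.2025]]

```text
time: 6.58
tool_pos: [470.8, -50.1, 109.3]
tcp_rot: [-180.0, 0.1, 11.9]
ft_force: [0.9, 0.2, -4.0]
finger_gap: 11.3
grip_force: 59.4
```

send_rows:
  steps:
    - [[0,0,0],[0.015,-0.07,0]]
    - [[0,0,0],[0.03,-0.14,0]]
    - [[0,0,0],[0.044,-0.205,0]]
    - [[0,0,0],[0.044,-0.205,0]]
    - [[0,0,0],[0.044,-0.205,0]]

```text
time: 7.2
tool_pos: [472.0, -48.2, 110.2]
tcp_rot: [-180.0, -11.9, 12.0]
ft_force: [0.4, 0.3, -4.4]
finger_gap: 11.3
grip_force: 59.4
```

```bash
python3 - <<'E'
from h import *
t=sense(); print(t["time"],t["tool_pos"],t["tcp_rot"],t["ft_force"],t["finger_gap"])
for c in("wrist","scene","top"):
    s=snapshot(c); save(s,"h_"+c); np.savez("h_%s.npz"%c,K=s["K"],pose=s["pose"],img=s["img"])
    for n,z in dict(tray_tongue=66,tray_grip=110,bay_seat=20,bay_lip=33).items():
        for r in finder.pinpoint(n,c)[:1]:
            uv=np.array(r["at"])*[640,400]; print(c,n,round(r["confidence"],2),uv.round(1),onz(s,uv,z).round(1))
# predicted tip corners
from scipy.spatial.transform import Rotation as R
Rt=R.from_euler("xyz",t["tcp_rot"],degrees=True).as_matrix()
X,Y,Z=Rt[:,0],-Rt[:,1],-Rt[:,2]; print("tip",(t["tool_pos"]-83*X-30*Z).round(1))
s=dict(np.load("h_wrist.npz")); o=cv2.resize(s["img"][:,:,::-1][60:310,180:460],(672,600),interpolation=cv2.INTER_CUBIC)
def L(A,B,c,f): cv2.line(o,*[tuple(((proj(s,f(q))-[180,60]+.5)*2.4).round().astype(int)) for q in(A,B)],c,1)
tr=lambda q:t["tool_pos"]+(q[0]-8)*X+q[1]*Y+(q[2]-30)*Z
for x,z in((-55,16),(75,16)): L((x,-48,z),(x,48,z),(0,255,0),tr)
for y in(-48,48): L((-55,y,16),(75,y,16),(0,255,0),tr)
L((-75,-40,6),(-75,40,6),(0,255,0),tr)
a=np.radians(12);bx=np.array([np.cos(a),np.sin(a),0]);by=np.array([-bx[1],bx[0],0])
L((-65.5,-64,33),(-65.5,64,33),(0,0,255),lambda q:np.array([456,-52,q[2]])+q[0]*bx+q[1]*by)
cv2.imwrite("pics/hov.png",o)
E
```

```text
7.2 [472.04683884 -48.24183261 110.1556692 ] [-179.96483645  -11.91790963   11.97815718] [ 0.39951409  0.32567972 -4.41135825] 11.265349323097352
wrist tray_tongue 0.83 [318.2 337.1] [399.5 -62.9  66. ]
wrist tray_grip 0.76 [322.3 273.4] [460.1 -52.6 110. ]
scene tray_tongue 0.82 [341.5 171.1] [406.2 -51.8  66. ]
scene tray_grip 0.75 [328.8 168.9] [445.7 -65.8 110. ]
scene bay_lip 0.65 [342.6 174. ] [391.6 -56.   33. ]
tip [398.7 -63.8  63.7]
```

View pics/hov.png

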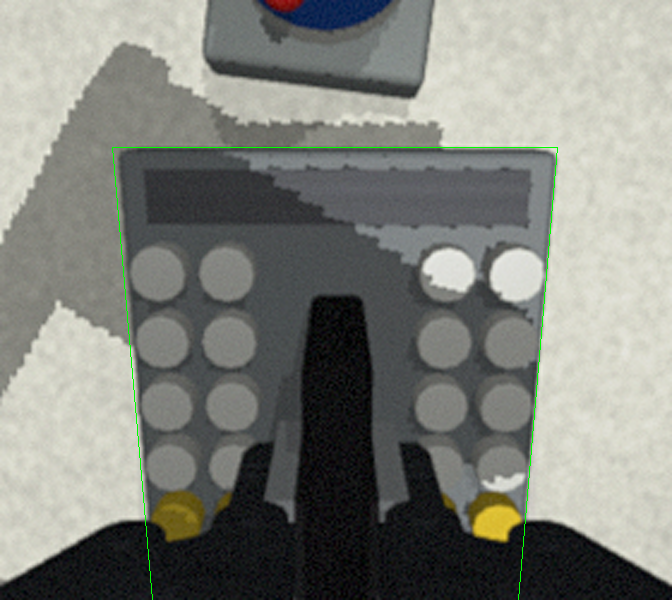

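The tray sits in the gripper as predicted, with its tongue tip at bay x ≈ −58, y ≈ 0. Next I'll lower it to just above the floor.

send_rows:
  steps:
    - [[0,0,-0.3],[0,0,0]]
    - [[0,0,-0.7],[0,0,0]]
    - [[0,0,-1],[0,0,0]]
    - [[0,0,-1.2],[0,0,0]]
    - [[0,0,-1.33],[0,0,0]]
    - [[0,0,-1.33],[0,0,0]]
    - [[0,0,-1.33],[0,0,0]]

```text
time: 8.82
tool_pos: [472.7, -48.3, 70.9]
tcp_rot: [-180.0, -12.0, 12.0]
ft_force: [-0.6, -0.1, -3.8]
finger_gap: 11.3
grip_force: 59.4
```

send_rows:
  steps:
    - [[0,0,-0.05],[0,0,0]]
    - [[-0.13,-0.03,-0.05],[0,0,0]]
    - [[-0.26,-0.055,-0.05],[0,0,0]]
    - [[-0.39,-0.083,-0.05],[0,0,0]]
    - [[-0.52,-0.11,-0.05],[0,0,0]]
    - [[-0.52,-0.11,-0.05],[0,0,0]]
    - [[-0.52,-0.11,-0.05],[0,0,0]]

```text
time: 9.7
tool_pos: [456.8, -51.6, 69.1]
tcp_rot: [-180.0, -12.0, 12.0]
ft_force: [0.5, 0.2, -4.2]
finger_gap: 11.3
grip_force: 59.3
```

```bash
python3 - <<'E'
from h import *
from scipy.spatial.transform import Rotation as R
v=[sense() for _ in range(1)]; t=v[0]; s=snapshot("scene"); s2=snapshot("wrist")
t=sense(); print(t["time"],t["tool_pos"],t["tcp_rot"],t["ft_force"],t["wrist_torque"])
Rt=R.from_euler("xyz",t["tcp_rot"],degrees=True).as_matrix(); print("tip",(t["tool_pos"]-83*Rt[:,0]+30*Rt[:,2]).round(1))
A=cv2.resize(s["img"][:,:,::-1][120:240,260:400],(700,600)); cv2.imwrite("pics/ins.png",A)
E
```

```text
9.8 [456.83322815 -51.58430922  69.05790726] [-179.98147321  -12.01864464   11.99174173] [ 0.75569315  0.25053294 -3.3363015 ] [-0.06532351  0.08359766 -0.02830557]
tip [383.5 -67.1  22.4]
```

View pics/ins.png

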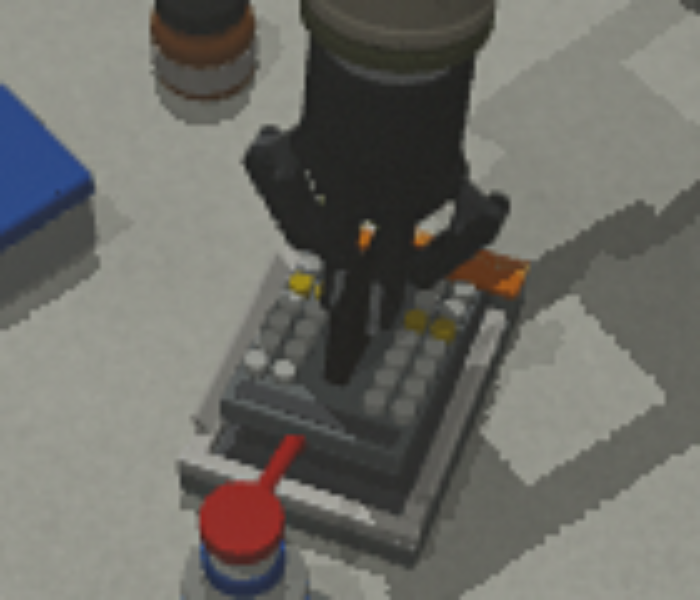

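It's under the lip with no contact, and the tray lies between the guides. Now I'll lower the far end, pivoting about the tongue tip.

send_rows:
  steps:
    - [[0.022,0.005,-0.08],[-0.0055,0.0256,0]]
    - [[0.044,0.009,-0.163],[-0.0109,0.0512,0]]
    - [[0.078,0.017,-0.24],[-0.0164,0.0768,0]]
    - [[0.113,0.024,-0.317],[-0.0218,0.1024,0]]
    - [[0.144,0.03,-0.395],[-0.0273,0.128,0]]
    - [[0.175,0.037,-0.473],[-0.0327,0.1536,0]]
    - [[0.175,0.037,-0.473],[-0.0327,0.1536,0]]
    - [[0.175,0.037,-0.473],[-0.0327,0.1536,0]]

```text
time: 10.8
tool_pos: [462.0, -50.4, 54.7]
tcp_rot: [-180.0, -3.0, 12.0]
ft_force: [3.2, 0.3, -3.8]
finger_gap: 11.4
grip_force: 59.5
```

send_rows:
  steps:
    - [[0.02,0.004,-0.03],[-0.002,0.0085,0]]
    - [[0.035,0.007,-0.06],[-0.0044,0.0205,0]]
    - [[0.053,0.011,-0.1],[-0.0073,0.0341,0]]
    - [[0.072,0.015,-0.143],[-0.0109,0.0512,0]]
    - [[0.072,0.015,-0.143],[-0.0109,0.0512,0]]
    - [[0.072,0.015,-0.143],[-0.0109,0.0512,0]]

```text
time: 11.55
tool_pos: [463.8, -49.9, 50.2]
tcp_rot: [-180.0, 0.0, 12.0]
ft_force: [0.1, 0.9, -4.0]
finger_gap: 11.1
grip_force: 59.4
```

send_rows:
  steps:
    - [[0,0,-0.015],[0,0,0]]
    - [[0,0,-0.03],[0,0,0]]
    - [[0,0,-0.03],[0,0,0]]
    - [[0,0,-0.03],[0,0,0]]

```text
time: 12.05
tool_pos: [464.2, -50.0, 49.9]
tcp_rot: [-180.0, -0.0, 12.0]
ft_force: [-4.5, 0.5, 2.3]
finger_gap: 11.7
grip_force: 60.3
```

send_rows:
  steps:
    - [[0,0,-0.015],[0,0,0]]
    - [[0,0,-0.03],[0,0,0]]
    - [[0,0,-0.03],[0,0,0]]
    - [[0,0,-0.03],[0,0,0]]

```text
time: 12.55
tool_pos: [464.2, -50.0, 49.9]
tcp_rot: [-180.0, -0.0, 12.0]
ft_force: [-9.6, 2.5, 13.3]
finger_gap: 11.0
grip_force: 62.3
```

The height matches fully down: TCP at 49.9, against 29.9 when it was on the bench. I'll ease off the preload and release.

send_rows:
  steps:
    - [[-0.02,0,0.045],[0,0,0]]
    - [[-0.02,0,0.045],[0,0,0]]
    - [[-0.02,0,0.045],[0,0,0]]

```text
time: 12.92
tool_pos: [463.6, -50.0, 49.9]
tcp_rot: [-180.0, -0.0, 12.0]
ft_force: [-0.2, 0.9, -2.3]
finger_gap: 11.1
grip_force: 59.7
```

send_rows:
  steps:
    - [[0,0,0],[0,0,0]]
    - [[0,0,0],[0,0,0]]
    - [[0,0,0],[0,0,0]]
    - [[0,0,0],[0,0,0]]
    - [[0,0,0],[0,0,0]]
    - [[0,0,0],[0,0,0]]
  fingers: 0

```text
time: 13.68
tool_pos: [463.6, -50.0, 50.1]
tcp_rot: [-180.0, -0.0, 12.0]
ft_force: [-0.9, -0.3, -0.2]
finger_gap: 85.5
grip_force: 0.0
```

send_rows:
  steps:
    - [[0,0,0.6],[0,0,0]]
    - [[0,0,1.8],[0,0,0]]
    - [[0,0,3.5],[0,0,0]]
    - [[0,0,5],[0,0,0]]
    - [[0,0,6],[0,0,0]]
    - [[0,0,6],[0,0,0]]
    - [[0,0,6],[0,0,0]]

```text
time: 14.55
tool_pos: [463.2, -49.9, 229.2]
tcp_rot: [-180.0, 0.0, 12.0]
ft_force: [-0.6, -0.1, -0.8]
finger_gap: 85.3
grip_force: 0.0
```

```bash
python3 - <<'E'
from h import *
t=sense(); print(t["time"],t["tool_pos"],t["tcp_rot"],t["ft_force"])
for c in("wrist","scene","top"):
    s=snapshot(c); 
    if c=="wrist": w=s
    for n,z in dict(tray=20,tray_grip=69,tray_tongue=20,cap_top=140).items():
        for r in finder.pinpoint(n,c)[:1]:
            uv=np.array(r["at"])*[640,400]; print(c,n,round(r["confidence"],2),uv.round(1),onz(s,uv,z).round(1))
s=w;o=cv2.resize(s["img"][:,:,::-1][0:300,160:480],(640,600),interpolation=cv2.INTER_CUBIC)
a=np.radians(12);X=np.array([np.cos(a),np.sin(a),0]);Y=np.array([-X[1],X[0],0])
def L(A,B,c): cv2.line(o,*[tuple(((proj(s,np.array([456,-52,q[2]])+q[0]*X+q[1]*Y)-[160,0]+.5)*2).round().astype(int)) for q in(A,B)],c,1)
for x in(-55,75): L((x,-48,36),(x,48,36),(0,255,0))
for y in(-48,48): L((-55,y,36),(75,y,36),(0,255,0))
cv2.imwrite("pics/seated.png",o)
E
```

```text
14.55 [463.15151089 -49.88057262 229.1602812 ] [-1.79955788e+02  3.77227285e-02  1.19909823e+01] [-0.59156978 -0.11331952 -0.77605517]
wrist tray 0.65 [317.3 181.1] [451.2 -49.6  20. ]
wrist tray_grip 0.62 [319.1 179.7] [464.6 -49.2  69. ]
wrist tray_tongue 0.85 [319.7 234. ] [382.8 -67.2  20. ]
wrist cap_top 0.58 [320.6 182.1] [479.2 -47.5 140. ]
scene tray_grip 0.74 [330.7 184. ] [457.  -52.5  69. ]
scene tray_tongue 0.64 [342.6 174.8] [385.6 -59.   20. ]
scene cap_top 0.78 [307.4 224.4] [616.6 -13.  140. ]
top tray 0.94 [337.6 241.9] [454.2 -62.1  20. ]
top tray_grip 0.58 [334.8 233.2] [471.6 -53.   69. ]
top tray_tongue 0.82 [341.6 268.8] [386.4 -71.8  20. ]
top cap_top 0.52 [446.  165.6] [ 624.2 -312.9  140. ]
```

View pics/seated.png

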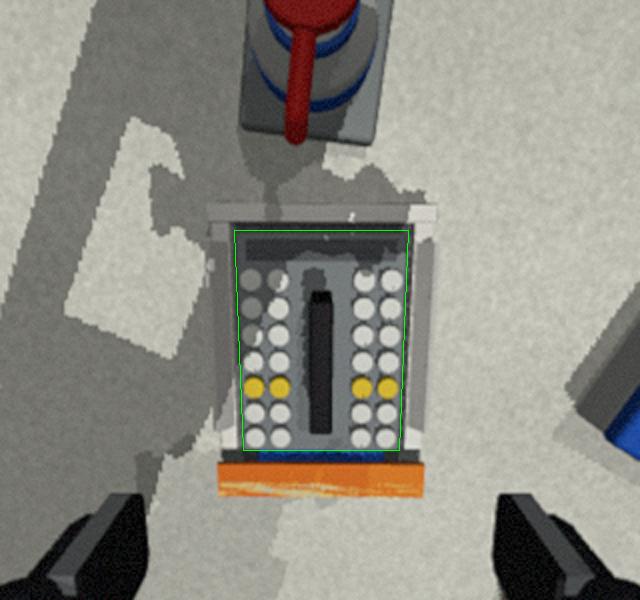

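The tray matches the seated outline inside the bay. Now the dispenser: I'll close the fingers and move the camera so the cap is in view.

send_rows:
  steps:
    - [[1.5,0.4,0],[0,0,0]]
    - [[3.2,0.8,0],[0,0,0]]
    - [[4.2,1.07,0],[0,0,0]]
    - [[4.2,1.07,0],[0,0,0]]
    - [[4.2,1.07,0],[0,0,0]]
    - [[4.2,1.07,0],[0,0,0]]
  fingers: 1

```text
time: 16.05
tool_pos: [588.9, -18.2, 230.4]
tcp_rot: [-180.0, -0.0, 12.0]
ft_force: [-0.8, -0.6, -0.6]
finger_gap: 0.2
grip_force: 0.0
```

```bash
python3 - <<'E'
from h import *
t=sense(); print(t["time"],t["tool_pos"],t["tcp_rot"],t["ft_force"],t["finger_gap"])
s=snapshot("wrist"); save(s,"cap")
for r in finder.pinpoint("cap_top","wrist")[:2]:
    uv=np.array(r["at"])*[640,400]; print(round(r["confidence"],2),uv.round(1),onz(s,uv,140).round(1))
h=cv2.cvtColor(s["img"],cv2.COLOR_RGB2HSV); m=cv2.inRange(h,(0,140,60),(6,255,255))|cv2.inRange(h,(174,140,60),(180,255,255))
k=cv2.morphologyEx(m,cv2.MORPH_OPEN,cv2.getStructuringElement(cv2.MORPH_ELLIPSE,(21,21)))
cs,_=cv2.findContours(k,0,1); c=max(cs,key=cv2.contourArea); e=cv2.minEnclosingCircle(c); print(e,cv2.boundingRect(c),onz(s,e[0],140).round(1))
E
```

```text
16.05 [588.91365116 -18.17516948 230.35585042] [-1.79988023e+02 -2.52563811e-02  1.19672992e+01] [-0.77356727 -0.56457373 -0.63837082] 0.23755722888951383
0.72 [321.9 170.3] [614.5 -14.9 140. ]
((322.0, 169.8333282470703), 23.252931594848633) (300, 147, 44, 47) [614.9 -14.9 140. ]
```

View pics/cap.png

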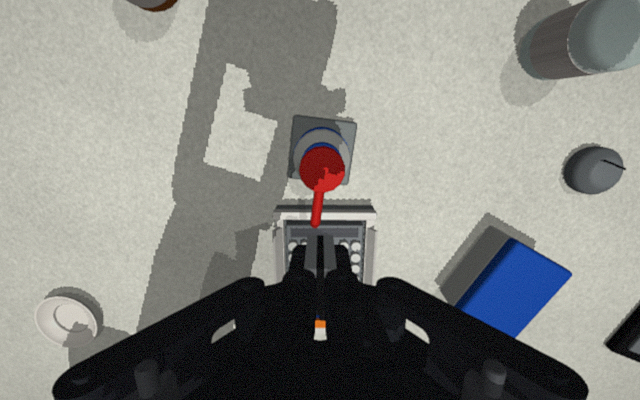

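The cap disc is centred at about pixel (322,169), which gives (615, −15, 140). Going above it, then pressing.

send_rows:
  steps:
    - [[0.9,0.11,0],[0,0,0]]
    - [[0.9,0.11,-1],[0,0,0]]
    - [[0.9,0.11,-2],[0,0,0]]
    - [[0.9,0.11,-2.5],[0,0,0]]
    - [[0.9,0.11,-2.8],[0,0,0]]
    - [[0.9,0.11,-2.8],[0,0,0]]
    - [[0.9,0.11,-2.8],[0,0,0]]

```text
time: 17.02
tool_pos: [617.3, -14.7, 147.5]
tcp_rot: [180.0, -0.1, 12.0]
ft_force: [-0.1, -0.1, 0.3]
finger_gap: -0.1
grip_force: 0.0
```

send_rows:
  steps:
    - [[0,0,-0.1],[0,0,0]]
    - [[0,0,-0.2],[0,0,0]]
    - [[0,0,-0.3],[0,0,0]]
    - [[0,0,-0.36],[0,0,0]]
    - [[0,0,-0.36],[0,0,0]]
    - [[0,0,-0.36],[0,0,0]]

```text
time: 17.77
tool_pos: [616.8, -14.6, 135.7]
tcp_rot: [-180.0, -0.1, 12.0]
ft_force: [0.3, 0.4, 3.7]
finger_gap: -0.2
grip_force: 2.0
```

send_rows:
  steps:
    - [[0,0,-0.06],[0,0,0]]
    - [[0,0,-0.12],[0,0,0]]
    - [[0,0,-0.16],[0,0,0]]
    - [[0,0,-0.16],[0,0,0]]
    - [[0,0,-0.16],[0,0,0]]

```text
time: 18.4
tool_pos: [616.8, -14.6, 130.8]
tcp_rot: [-180.0, -0.1, 12.0]
ft_force: [0.1, -0.6, 6.3]
finger_gap: 0.0
grip_force: 3.1
```

The cap is about 9 mm down at 6.3 N. Retracting.

send_rows:
  steps:
    - [[0,0,0.2],[0,0,0]]
    - [[0,0,0.5],[0,0,0]]
    - [[0,0,1.5],[0,0,0]]
    - [[0,0,3.2],[0,0,0]]
    - [[-0.9,-0.1,3.4],[0,0,0]]
    - [[-0.9,-0.1,3.4],[0,0,0]]
    - [[-0.9,-0.1,3.4],[0,0,0]]

```text
time: 19.27
tool_pos: [589.1, -17.5, 231.5]
tcp_rot: [-179.9, 0.1, 12.0]
ft_force: [0.6, 0.9, 0.1]
finger_gap: 0.1
grip_force: 0.0
```

```bash
python3 - <<'E'
from h import *
t=sense(); print(t["time"],t["tool_pos"],t["ft_force"])
a=cv2.imread("pics/cap.png"); b=snapshot("wrist"); save(b,"cap2")
s=snapshot("scene"); s0=cv2.imread("pics/scene0.png")[:,:,::-1]
h=lambda i:(lambda H:cv2.inRange(H,(0,140,60),(6,255,255))|cv2.inRange(H,(174,140,60),(180,255,255)))(cv2.cvtColor(np.ascontiguousarray(i),cv2.COLOR_RGB2HSV))[150:270,270:340]
for i in(s0,s["img"]): print(cv2.boundingRect(h(i)),h(i).astype(bool).sum())
d=cv2.absdiff(np.ascontiguousarray(s0),s["img"]).max(2); cv2.imwrite("pics/final.png",cv2.resize(s["img"][90:370,120:520,::-1],(800,560)))
E
```

```text
19.275 [589.13721614 -17.48879057 231.4869995 ] [0.55734259 0.87091279 0.14205851]
(30, 57, 21, 26) 249
(30, 57, 21, 26) 253
```

View pics/final.png

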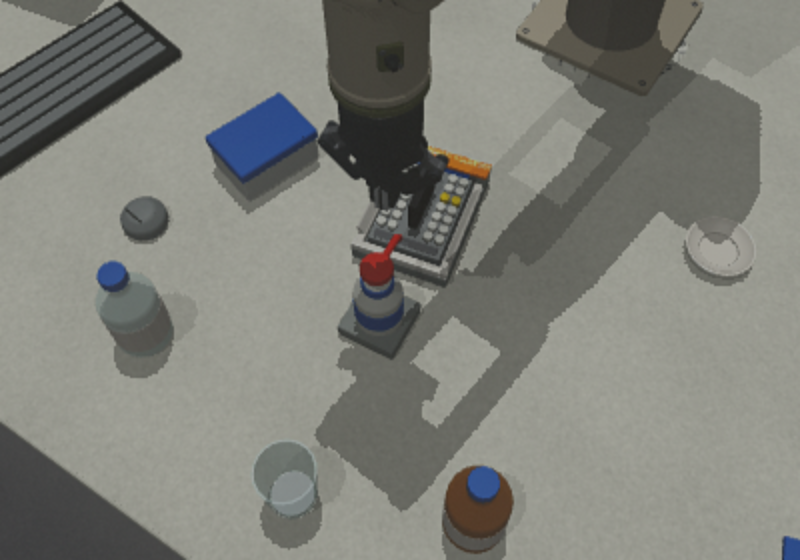

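The tray lies flat in the bay, the cap is back up at crop (377,268) where it started, and the other items haven't moved. The arm is clear of everything, so I'm handing in.

```bash
python3 -c "
from bench import order; print(order.hand_in())"
```

```text
the job is handed in; nothing more can be done
None
```

The job is handed in at about 19 s: the tray is flat in the bay under the lip and released, the cap was pressed about 9 mm and sprang back up, and the bystanders in view had not moved; no verdict came back.

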